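# Feed one brass blank and slide it to the green pad

## Task

Press the red plunger of the blank dispenser all the way down once and let it come back up, so that a single brass blank slides out at the front; then push that blank along the bench with the fingertips until it lies wholly on the green pad. Do not pick anything up, leave the other blanks in the magazine, and do not shift the black jar, the square jar or the pliers.

Things in the scene. Friction and masses are not known exactly. Their poses are not given: they have to be found in the camera images.
- dispenser: Fixed dispenser: aluminium magazine 37 mm wide, 46 mm high, open on top, with a blue press tower (70 x 55 x 50 mm, centre 53 mm behind the magazine's axis; foot flanges to 39 mm either side). Origin on the bench, on the magazine's upright axis; x points back to the tower, so blanks leave toward -x. Front face at x = -18.5 mm, with an 8 mm high gate that passes only the lowest blank.
- plunger (a joint): Plunger travel: 0 up, 0.026 m fully down at a hard stop. A spring resists with about 3 N at the top and 5.5 N at the bottom (more when pressed fast) and lifts it again when let go. Going down drives a flat pusher that slides the lowest blank out along the bench; going up draws the pusher back and the next blank drops. Each full press feeds one blank.
- plunger_top (a point): Centre of the top of the red plunger cap (32 mm across): 90 mm above the bench when up, 64 mm when down, 55 mm behind the magazine's axis. It moves with the plunger.
- outlet (a point): Point on the bench, 47 mm in front of the magazine's axis, where the centre of a fed blank comes to lie, nothing beside or in front of it.
- blank_1: Brass blank, a plain disc 26 mm across and 6 mm thick, about 27 g, the lowest of the stack: the one that is fed. Origin in the centre of its underside, z up. It lies directly on the bench.
- blank_2: Second blank of the stack, alike; origin in the centre of its underside. Stays in the magazine.
- blank_3: Third blank of the stack, alike. Stays in the magazine.
- blank_4: Top blank of the stack, alike. Stays in the magazine.
- green_pad: Thin round green pad stuck flat on the bench, 80 mm across, under 1 mm thick (no edge to be felt: a blank slides over it at bench height). Origin in its centre. It lies to one side of the outlet, left or right.
- red_pad: The same pad in red, on the other side: for rejects, not used here.
- jar: Loose black jar with a white screw lid, 35 mm across and 49 mm high, standing beside the dispenser. Origin in the centre of its underside. Leave it where it is.
- grit_jar: Loose square jar filled with tan grit, 52 x 52 x 50 mm, standing beside the dispenser. Origin in the centre of its underside. Leave it where it is.
- pliers: Loose pliers with purple handles, 154 x 26 x 11 mm, lying on the bench at the robot's right. Origin in the centre of the underside. Leave them where they are.
Not all that is in view belongs to the job. There is more than one size of the dispenser; the job needs the larger.

How it is judged:
On the way, in this order (a step that is already met when the one before it is completed fails the run):
1. the plunger is pressed all the way down (value of joint plunger above 0.023 m), for 0.05 s.
2. the plunger is back up and one blank lies in front of the magazine (value of joint plunger below 0.004 m and x of blank_1 in the frame of dispenser below -0.038 m), for 0.1 s.
3. the blank lies wholly on the green pad (horizontal distance between blank_1 and green_pad below 0.027 m and angle between blank_1's own z axis and vertical below 0.1 rad), for 0.2 s.
At the end, for the whole second after the job is handed in: The fed blank lies flat and still on the bench with its centre within 27 mm of the green pad's centre (wholly on the pad), the plunger is up (within 4 mm), and the other three blanks are in the magazine (all of step 3 and value of joint plunger below 0.004 m and height (world z) of blank_1 below 0.004 m and linear speed of blank_1 below 0.01 m/s and horizontal distance between each of blank_2, blank_3, blank_4 and dispenser below 0.008 m); the robot touches nothing.
It fails at once if the fed blank is lifted off the bench (more than 6 mm) (height (world z) of blank_1 above 0.006 m).
It fails at once if another blank leaves the magazine: fed by a second press, or lifted out (x of any of blank_2, blank_3, blank_4 in the frame of dispenser below -0.01 m or height (world z) of blank_2 above 0.016 m or height (world z) of blank_3 above 0.022 m or height (world z) of blank_4 above 0.028 m).
It fails at once if the black jar, the square jar or the pliers are shifted by more than 15 mm (distance of any of jar, grit_jar, pliers from where it was at the start of the episode above 0.015 m).
It also fails if it takes over 45 s, if anything falls off the work surface, if the arm or the gripper's body presses on something with over 40 N, if the wrist force passes 120 N, or if a joint passes its speed limit or range.

## Robot

A 7-joint arm with a two-finger parallel gripper is mounted at the origin on a cart in front of the work surface, level with it; the furniture and walls round the work are solid. World frame = base frame: x ahead of the robot, y to its left, z up, the work surface at z = 0. Lengths are in m, angles in rad, forces in N, time in s.
With the tool pointing down it reaches from about 0.425 to 0.925 m from the base axis. Payload 6.8 kg.
Tool frame: the origin (TCP) lies on the centre line of the jaws, within the pads' length; the fingertips stand 14 mm ahead of it and the grasp point (between the pads) lies 5 mm behind it (r.tips_ahead is the distance from the TCP to the fingertips, in m); z points along the fingers, y is the line along which they close (so a half turn about z gives the same grasp; the last joint's range is limited). The gripper opens to 85 mm and grips with 20 to 120 N. Pads are 22 mm wide; open, the fingers measure 114 mm over their backs; the gripper's body (76 mm by 85 mm) begins 54 mm behind the grasp point. The pads swing forward as they close: fully open they stand 13 mm farther back than shut.
Start: joints at [-1.402, 0.477, 0.022, 1.555, -0.011, 1.109, -0.083], TCP at [0.184, 0.649, 0.245] pointing down, gripper open.
Joint ranges: [-2.96, 2.96], [-0.34, 2.1], [-1.41, 1.46], [0.24, 2.44], [-1.37, 4.51], [0.17, 1.92], [-2.96, 2.96]. Speed limits (rad/s): [2.39, 2.39, 3.14, 3.14, 3.14, 3.14, 3.14].

## Interface

Orientations are given as a rotation vector (axis times angle).
In Python, from bench import r, eyes gives the robot as it stands.
- The arm moves only by the tool step_arm, never from a script. Its argument "rows" is a list of rows, each a list of 6 numbers: the shift along the world's x, y, z in units of 60 cm (1.0 is 60 cm), then the turn, a rotation vector about the world's x, y, z in units of pi rad (1.0 is pi rad). In form: [[x, y, z, rx, ry, rz], ...]. A call has 1 to 5 rows; each row is the pose to reach, as a shift and turn from the pose commanded when the call began, turning the shorter way round; what a row does not reach only later rows make up. A row lasts 1/12 s, in which the tool goes at most 41.7 mm and 7.16 degrees, less where a joint would pass 70% of its speed; a pose out of reach is approached as far as the arm can. A call with a number of a shift or a turn outside -1 to 1 is refused whole. A call with a gripper value outside its range is refused whole. "jaw" is the closure, from 0 (fully open) to 1 (shut), set as the call begins (left out, the last holds). The fingers move at their own pace and stop on an object; "squeeze" is the grip in N (left out, the last holds). Time passes only in rows, so rows that repeat a pose let the fingers close. It gives the time, the measured TCP pose, the force, the opening and the grip force at its end, in the units of the state.
- r.get_obs(): the state, without advancing time (a new reading comes with each control period).
- eyes.grab_frame(name): name is "scene" or "side" or "wrist"; returns the picture (420x560x3 uint8, red, green, blue); there is no depth.
- eyes.camera_info(name): a dict with "mtx" (3x3 intrinsics, pixels), "k1" (the pictures are not rectified: a ray, as slopes to the right and down, at radius r is drawn at 1 + k1 r^2 times it, then the intrinsics apply), "extrinsics" (4x4, takes a point from camera to world coordinates); the wrist camera has in their place "tool_from_camera" (4x4, takes a point from camera to tool coordinates, whose origin is the TCP and whose axes are the flange's). Camera axes: x right, y down, z forward; pixel columns grow to the right and rows downward; lengths in m; the calibration is good to about 2 mm. A picture is of the moment at which its call begins: read the wrist's pose just before it. camera_info takes no time and is no camera call.
- r.hand_in(): hands the job in; it is judged then, once.
The state is a dict: "clock": time; "joints": joint angles; "qvel": joint speeds; "tau": joint torques, N m; "tcp_pos": TCP position; "orientation": TCP orientation; "contact_force": force on the tool from outside, world axes, zero at the start; "moment": the same for the moment, N m; "grip_width": finger opening in m; "gripper_force": force on a finger pad.
Only numpy, scipy, OpenCV 4.12 (cv2) and the standard library are available. Lean on these libraries where they do the work, as an engineer would, in place of code of your own. Each camera call takes 0.05 s, during which the arm holds its last target. There are 200 camera calls.

## Working session

There is one attempt and no reset: what is moved stays moved. The work goes in short steps, Python scripts to look and compute and a tool call to move; the robot and the scene stay as the last step left them, time stands still between calls to the robot, and variables do not carry over. Pictures are saved under pics/ and viewed, at most 10 in all, crops included, and the job is handed in when it is done.

Besides the shell and the picture viewer there is one more tool, called after ">>>" as name(argument=value, ...), one argument or row to a line, values as JSON. step_arm: Moves the arm, as the interface text tells. Shifts and turns lie within -1 to 1; 1 stands for 60 cm of shift or pi rad of turn. Its arguments: {"type":"object","properties":{"rows":{"type":"array"},"jaw":{"type":"number"},"squeeze":{"type":"number"}},"required":["rows"]}

```bash
ls; mkdir -p pics; python3 - <<'E'
from bench import r,eyes
import cv2
for n in("scene","side"):
    cv2.imwrite(f"pics/{n}0.png",eyes.grab_frame(n)[:,:,::-1]); print(n,eyes.camera_info(n))
print(eyes.camera_info("wrist")); print(r.get_obs())
E
```

```text
pics
scene {'mtx': array([[402.20805853,   0.        , 287.29933402],
       [  0.        , 402.20805853, 203.16633771],
       [  0.        ,   0.        ,   1.        ]]), 'k1': 0.005142010580137306, 'extrinsics': array([[ 6.36581096e-01, -6.00751088e-01,  4.83593464e-01,
         1.01777392e-01],
       [-7.71209127e-01, -4.96688012e-01,  3.98167680e-01,
        -4.82384723e-01],
       [ 9.95409365e-04, -6.26417711e-01, -7.79486922e-01,
         7.66203013e-01],
       [ 0.00000000e+00,  0.00000000e+00,  0.00000000e+00,
         1.00000000e+00]])}
side {'mtx': array([[436.06054425,   0.        , 274.61538694],
       [  0.        , 436.06054425, 208.4647797 ],
       [  0.        ,   0.        ,   1.        ]]), 'k1': 0.037033463284753126, 'extrinsics': array([[ 0.85009824, -0.22848162,  0.47447774,  0.00796009],
       [-0.5264597 , -0.3461962 ,  0.77652326, -0.98907966],
       [-0.01315891, -0.90991447, -0.41458715,  0.56040189],
       [ 0.        ,  0.        ,  0.        ,  1.        ]])}
{'mtx': array([[352.00562624,   0.        , 271.88826872],
       [  0.        , 352.0
[... 465 characters left out ...]
}
{'clock': 0.1, 'joints': array([-1.40210151,  0.47773805,  0.02232782,  1.55635487, -0.01149654,
        1.10928757, -0.08307929]), 'qvel': array([-0.00123343, -0.00298437,  0.0010988 , -0.00401623, -0.00060973,
        0.00014235,  0.00056965]), 'tau': array([ 4.15050759e-03, -5.97761500e+01,  1.61345400e+00, -2.81954384e+01,
        1.28009656e-02,  4.96360502e-03,  8.00980956e-06]), 'tcp_pos': array([0.1843215 , 0.64881533, 0.24440784]), 'orientation': array([-4.33299799e-01, -3.11145398e+00,  2.60129998e-03]), 'contact_force': array([ 0.13753339, -0.18393341,  0.00729186]), 'moment': array([ 0.01192884,  0.01571713, -0.04924443]), 'gripper_force': 0.0, 'grip_width': 0.0856153183963394}
```

View pics/scene0.png

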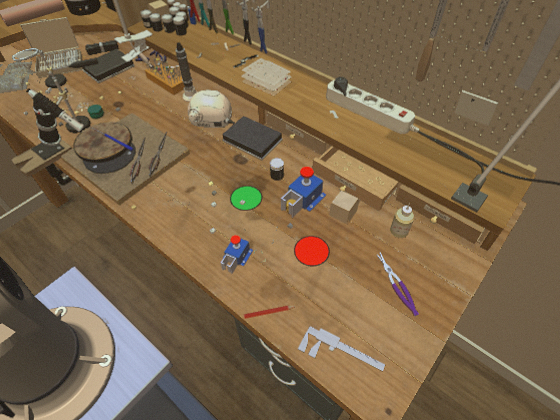

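View pics/side0.png

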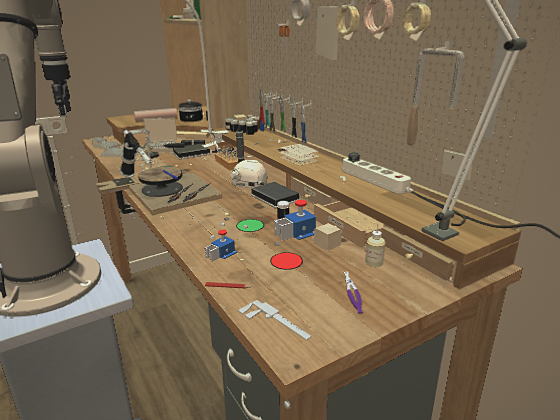

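The scene picture shows the larger dispenser at about (303,192) with its red cap at (307,172). The green pad is at (246,198), the red pad at (312,250), the jar at (277,168) and the square jar at (343,206). The smaller dispenser at (236,252) is the decoy.

```bash
cat >h.py <<'E'
import numpy as np,cv2
from scipy.spatial.transform import Rotation as R
from bench import r,eyes
def cam(n):
    c=eyes.camera_info(n)
    if n!="wrist": return c,c["extrinsics"]
    o=r.get_obs(); T=np.eye(4); T[:3,:3]=R.from_rotvec(o["orientation"]).as_matrix(); T[:3,3]=o["tcp_pos"]
    return c,T@c["tool_from_camera"]
def unp(ct,uv,z):
    c,T=ct
    p=(np.array(uv,float)-c["mtx"][:2,2])/c["mtx"][0,0]; q=p.copy()
    for _ in range(10): q=p/(1+c["k1"]*(q@q))
    d=T[:3,:3]@np.r_[q,1]; return T[:3,3]+d*(z-T[2,3])/d[2]
def proj(ct,P):
    c,T=ct
    p=T[:3,:3].T@(np.array(P)-T[:3,3]); q=p[:2]/p[2]; q=q*(1+c["k1"]*(q@q)); return q*c["mtx"][0,0]+c["mtx"][:2,2]
def blobs(img,lo,hi,mn=25):
    h=cv2.cvtColor(img,cv2.COLOR_RGB2HSV); m=cv2.inRange(h,np.array(lo),np.array(hi))
    n,l,s,c=cv2.connectedComponentsWithStats(m)
    return [(c[i].round(1),s[i]) for i in range(1,n) if s[i][4]>mn]
E
python3 - <<'E'
from h import *
ims={}
for n in("scene","side"):
    ct=cam(n); im=ims[n]=cv2.imread(f"pics/{n}0.png")[:,:,::-1].copy()
    for nm,lo,hi in(("green",(50,150,80),(75,255,255)),("red",(0,200,120),(4,255,255)),("blue",(105,150,50),(120,255,255))):
        for c,s in blobs(im,lo,hi): print(n,nm,c,s,unp(ct,c,0)[:2].round(3),unp(ct,c,.088)[:2].round(3))
a=cv2.resize(ims["scene"][140:280,200:380],None,fx=4.4,fy=4.2,interpolation=2)
cv2.imwrite("pics/z.png",a[:,:,::-1])
E
```

```text
scene green [245.9 197.5] [231 187  30  23 515] [ 0.526 -0.001] [ 0.477 -0.056]
scene red [306.5 171.5] [300 167  14  10 108] [ 0.691 -0.062] [ 0.623 -0.11 ]
scene red [235.2 239.1] [231 236   9   8  59] [ 0.42  -0.066] [ 0.384 -0.114]
scene red [311.4 250.5] [295 237  34  28 738] [ 0.507 -0.219] [ 0.46  -0.249]
scene blue [119.  141.9] [105 135  27  14  43] [0.448 0.409] [0.408 0.306]
scene blue [304.9 185.5] [289 176  33  21 308] [ 0.65  -0.089] [ 0.587 -0.134]
scene blue [316.4 200.7] [312 196  10  11  41] [ 0.629 -0.141] [ 0.568 -0.18 ]
scene blue [236.1 248.7] [225 239  23  19 172] [ 0.403 -0.086] [ 0.369 -0.131]
side blue [300.  216.8] [285 210  31  19 170] [ 0.681 -0.032] [ 0.575 -0.182]
side blue [305.5 235.3] [295 232  19   7  46] [ 0.627 -0.136] [ 0.53 -0.27]
side blue [222.7 242.2] [212 237  23  14  98] [ 0.42  -0.047] [ 0.356 -0.195]
side blue [228.6 254.6] [220 251  17   8  31] [ 0.405 -0.114] [ 0.342 -0.251]
```

View pics/z.png

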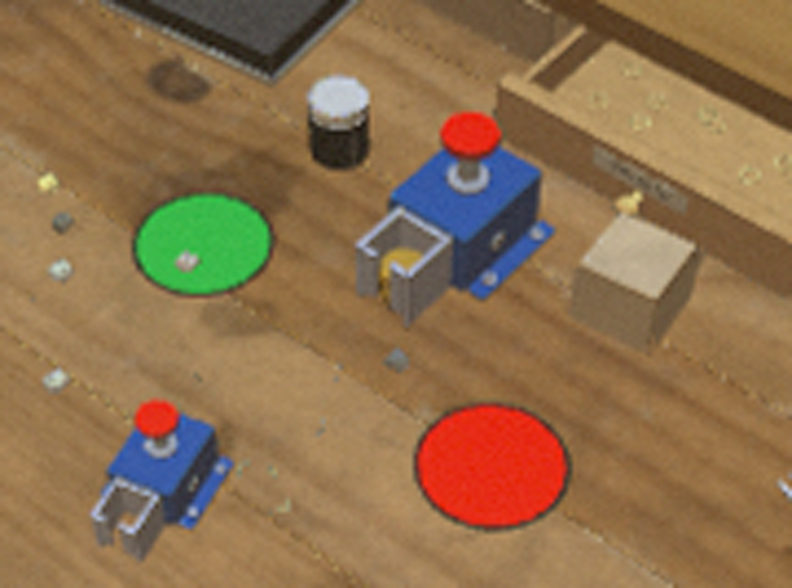

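```bash
python3 - <<'E'
from h import *
ct=cam("scene")
Z=lambda u,v,z:print((u,v),unp(ct,(200+u/4.4,140+v/4.2),z).round(4))
for p in((357,242),(403,208),(452,237),(408,275)):Z(*p,.046)
Z(470,132,.09);Z(203,245,0);Z(490,466,0)
Z(339,150,.0);Z(555,228,0.004);Z(472,297,.004)
for n in("scene","side"):
  for P in((.184,.649,.245),(.184,.649,.0)): print(n,proj(cam(n),P))
for p in((40,95),(48,130),(150,45),(20,165),(185,45),(90,140)): print(p,unp(ct,p,0).round(2),unp(ct,p,.15).round(2))
cv2.imwrite("pics/w0.png",eyes.grab_frame("wrist")[:,:,::-1])
E
```

```text
(357, 242) [ 0.5522 -0.0929  0.046 ]
(403, 208) [ 0.5869 -0.096   0.046 ]
(452, 237) [ 0.587  -0.1294  0.046 ]
(408, 275) [ 0.5513 -0.1284  0.046 ]
(470, 132) [ 0.6222 -0.1119  0.09  ]
(203, 245) [ 0.5242 -0.003  -0.    ]
(490, 466) [ 0.5059 -0.2194  0.    ]
(339, 150) [ 0.6305 -0.0126  0.    ]
(555, 228) [ 0.6577 -0.1492  0.004 ]
(472, 297) [ 0.5872 -0.1447  0.004 ]
scene [-82.67886891  74.75559101]
scene [-17.24397977 154.43030994]
side [ 64.61903177 113.53121979]
side [ 79.46765681 181.51731722]
(40, 95) [0.42 0.78 0.  ] [0.36 0.53 0.15]
(48, 130) [0.35 0.61 0.  ] [0.3  0.39 0.15]
(150, 45) [0.82 0.75 0.  ] [0.68 0.51 0.15]
(20, 165) [ 0.23  0.53 -0.  ] [0.2  0.34 0.15]
(185, 45) [0.9  0.65 0.  ] [0.75 0.43 0.15]
(90, 140) [0.4  0.48 0.  ] [0.34 0.29 0.15]
```

View pics/w0.png

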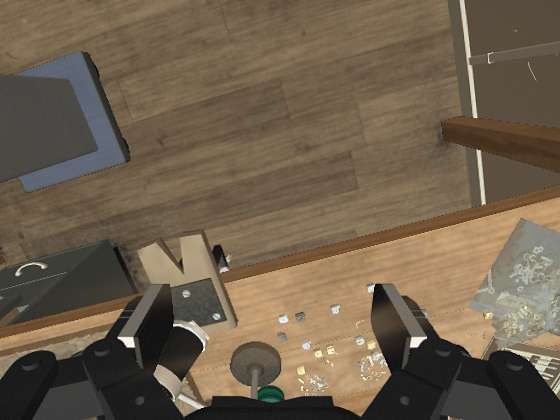

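The wrist is over the left end of the bench, so I lift clear and swing towards the dispenser. Its axis is at about (0.569,-0.111) and it points roughly along +x.

>>> step_arm(
  rows=[
    [0,0,0.1,0,0,0],
    [0,0,0.2,0,0,0],
    [0.15,-0.2,0.2,0,0,-0.1],
    [0.25,-0.3,0.2,0,0,-0.12],
    [0.25,-0.3,0.2,0,0,-0.12],
  ],
  jaw=1,
  squeeze=40,
)

```text
clock: 0.57
tcp_pos: [0.2626, 0.5534, 0.3508]
orientation: [-1.012, -2.974, -0.002]
contact_force: [1.2, -0.5, -0.0]
grip_width: 0.0256
gripper_force: 0.0
```

>>> step_arm(
  rows=[
    [0.2,-0.3,0,0,0,-0.15],
    [0.2,-0.3,0,0,0,-0.15],
    [0.2,-0.3,0,0,0,-0.15],
    [0.2,-0.3,0,0,0,-0.15],
    [0.2,-0.3,0,0,0,-0.15],
  ],
)

```text
clock: 0.98
tcp_pos: [0.3785, 0.3787, 0.3498]
orientation: [-1.68, -2.655, 0.0]
contact_force: [1.9, 0.8, 0.4]
grip_width: -0.0001
gripper_force: 0.0
```

>>> step_arm(
  rows=[
    [0.12,-0.35,0,0,0,-0.12],
    [0.12,-0.35,0,0,0,-0.12],
    [0.12,-0.35,0,0,0,-0.12],
    [0.12,-0.35,0,0,0,-0.12],
    [0.12,-0.35,0,0,0,-0.12],
  ],
)

```text
clock: 1.4
tcp_pos: [0.4454, 0.1815, 0.3499]
orientation: [-2.142, -2.298, -0.0]
contact_force: [0.1, -0.3, 0.9]
grip_width: -0.0003
gripper_force: 0.0
```

>>> step_arm(
  rows=[
    [0.295,-0.49,-0.1,0,0,-0.02],
    [0.295,-0.49,-0.1,0,0,-0.02],
    [0.295,-0.49,-0.15,0,0,-0.02],
    [0.295,-0.49,-0.2,0,0,-0.02],
    [0.295,-0.49,-0.2,0,0,-0.02],
  ],
)

```text
clock: 1.82
tcp_pos: [0.5487, 0.0117, 0.2911]
orientation: [2.212, 2.23, 0.002]
contact_force: [0.5, 1.7, 1.2]
grip_width: 0.0001
gripper_force: 0.0
```

>>> step_arm(
  rows=[
    [0.11,-0.19,-0.08,0,0,0],
    [0.11,-0.19,-0.08,0,0,0],
    [0.11,-0.19,-0.08,0,0,0],
  ],
)

```text
clock: 2.07
tcp_pos: [0.6073, -0.0897, 0.2474]
orientation: [-2.212, -2.231, 0.0]
contact_force: [-0.1, 1.3, 0.4]
grip_width: 0.0001
gripper_force: 0.0
```

```bash
python3 - <<'E'
from h import *
ct=cam("wrist"); o=r.get_obs(); print(o["tcp_pos"],o["orientation"],o["qvel"].round(3)); im=eyes.grab_frame("wrist")
cv2.imwrite("pics/w1.png",im[:,:,::-1])
for c,s in blobs(im,(0,180,100),(5,255,255),200): print("red",c,s,unp(ct,c,.09),unp(ct,c,0))
for c,s in blobs(im,(50,150,60),(75,255,255),200): print("green",c,s,unp(ct,c,0))
E
```

```text
[ 0.60732322 -0.0897159   0.24744756] [-2.21151253e+00 -2.23059377e+00  3.33830655e-04] [ 0.936  0.715 -0.087 -0.505 -0.453 -0.075  0.952]
red [ 54.6 197.3] [ 46 190  18  16 213] [ 0.42123106 -0.0902799   0.09      ] [ 0.36275861 -0.11659181  0.        ]
red [295.  221.5] [280 207  31  30 745] [ 0.62777171 -0.11026619  0.09      ] [ 0.63442256 -0.14287988  0.        ]
red [192.1 279.3] [ 162  252   61   55 2591] [ 0.53515742 -0.16761024  0.09      ] [ 0.51260653 -0.2183048   0.        ]
red [ 47.5 288.4] [ 22 272  60  39 219] [ 0.39657354 -0.17984421  0.09      ] [ 0.33032645 -0.23439621  0.        ]
```

View pics/w1.png

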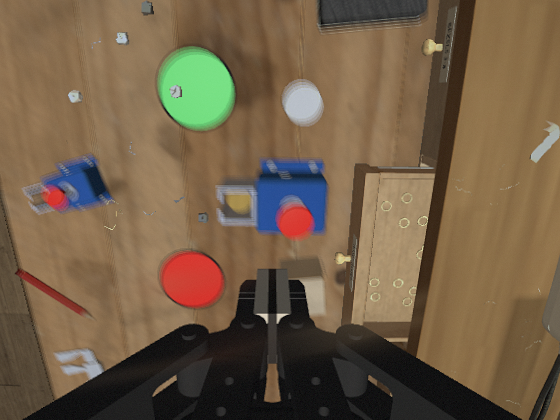

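The wrist view, slightly blurred because the arm was still moving, shows the cap at (295,221), the magazine at (238,204) and the green pad at (197,88). The dispenser is nearly aligned with x. I move in, let it settle and measure again.

>>> step_arm(
  rows=[
    [0.01,0.08,-0.06,0,0,0],
    [0.01,0.08,-0.06,0,0,0],
    [0.01,0.08,-0.06,0,0,0],
    [0.01,0.08,-0.06,0,0,0],
  ],
)

```text
clock: 2.45
tcp_pos: [0.6121, -0.0376, 0.2114]
orientation: [-2.206, -2.234, 0.002]
contact_force: [-0.9, -0.3, 0.9]
grip_width: 0.0001
gripper_force: 0.0
```

```bash
python3 - <<'E'
from h import *
eyes.grab_frame("wrist");eyes.grab_frame("wrist")
ct=cam("wrist"); o=r.get_obs(); print(o["tcp_pos"],o["orientation"],o["qvel"].round(3)); im=eyes.grab_frame("wrist")
cv2.imwrite("pics/w2.png",im[:,:,::-1])
for c,s in blobs(im,(0,180,100),(5,255,255),300): print("red",c,s,unp(ct,c,.09),unp(ct,c,0))
for c,s in blobs(im,(50,100,60),(75,255,255),200): print("green",c,s,unp(ct,c,0))
E
```

```text
[ 0.61277418 -0.04011387  0.21315103] [2.21108662e+00 2.23101637e+00 3.57876012e-04] [ 0.01  -0.012  0.014 -0.005 -0.001 -0.001 -0.   ]
red [ 33.3 257.2] [ 22 247  23  21 363] [ 0.42162773 -0.08098891  0.09      ] [ 0.35340887 -0.12536562  0.        ]
red [176.8 318.9] [ 149  303   65   38 1431] [ 0.53378649 -0.1368635   0.09      ] [ 0.50576702 -0.20126651  0.        ]
red [ 36.5 341. ] [  4 320  67  43 351] [ 0.40575599 -0.16333635  0.09      ] [ 0.33184846 -0.23722763  0.        ]
green [183.6 138.1] [ 144   99   79   80 4800] [0.52835978 0.00292311 0.        ]
```

View pics/w2.png

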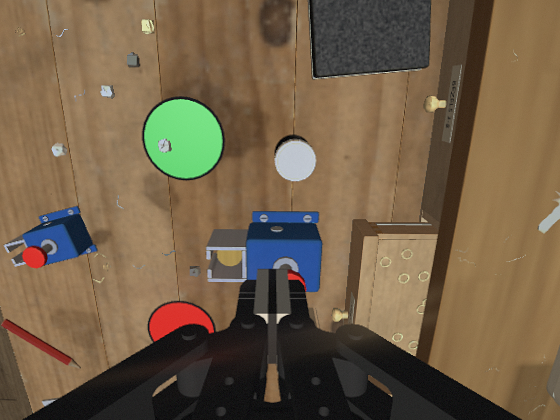

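Settled wrist view: green pad centre at (184,138), jar lid at (296,158). The magazine top runs from about (208,282) to (247,230) with the brass blank at (230,255), and the left flange runs from (252,212) to (318,211).

```bash
python3 - <<'E'
from h import *
ct=cam("wrist")
for p,z in(((252,212),.004),((318,211),.004),((208,282),.046),((247,282),.046),((215,230),.046),((247,230),.046),((230,256),.024),((285,262),.05),((194,271),0),((296,158),.049),((248,289),.05),((321,290),.05),((247,224),.05),((320,223),.05)): print(p,unp(ct,p,z).round(4))
im=cv2.imread("pics/w2.png")[195:305,180:340]
cv2.imwrite("pics/w2z.png",cv2.resize(im,None,fx=5,fy=5,interpolation=2))
E
```

```text
(252, 212) [ 0.5938 -0.0703  0.004 ]
(318, 211) [ 0.6604 -0.0687  0.004 ]
(208, 282) [ 0.5535 -0.1268  0.046 ]
(247, 282) [ 0.5906 -0.1265  0.046 ]
(215, 230) [ 0.5625 -0.0736  0.046 ]
(247, 230) [ 0.5914 -0.0734  0.046 ]
(230, 256) [ 0.5725 -0.1099  0.024 ]
(285, 262) [ 0.6261 -0.1031  0.05  ]
(194, 271) [ 0.5298 -0.1398  0.    ]
(296, 158) [ 0.6333 -0.0075  0.049 ]
(248, 289) [ 0.5917 -0.1317  0.05  ]
(321, 290) [ 0.6608 -0.1323  0.05  ]
(247, 224) [ 0.5917 -0.0661  0.05  ]
(320, 223) [ 0.6562 -0.0647  0.05  ]
```

View pics/w2z.png

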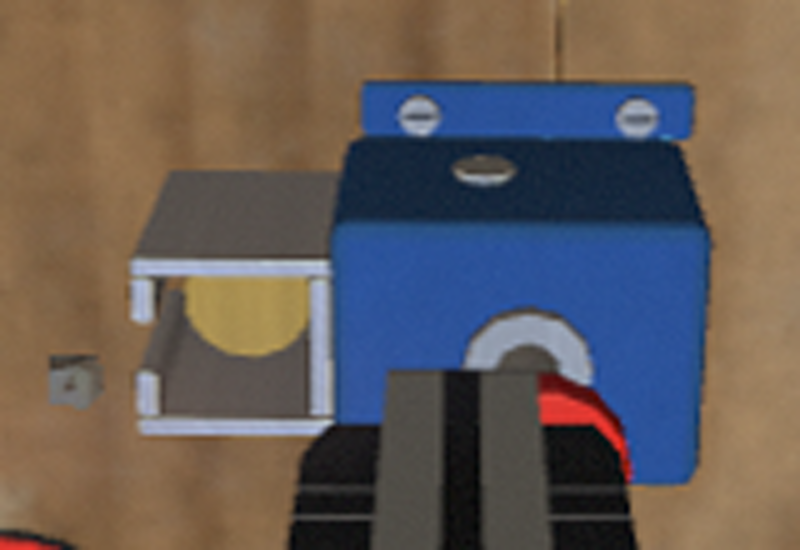

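>>> step_arm(
  rows=[
    [0.018,-0.06,-0.05,0,0,0],
    [0.018,-0.117,-0.09,0,0,0],
    [0.018,-0.117,-0.155,0,0,0],
    [0.018,-0.117,-0.155,0,0,0],
    [0.018,-0.117,-0.155,0,0,0],
  ],
)

```text
clock: 3.02
tcp_pos: [0.6222, -0.1113, 0.1186]
orientation: [-2.213, -2.226, 0.004]
contact_force: [0.0, -0.3, -0.2]
grip_width: 0.0002
gripper_force: 0.0
```

>>> step_arm(
  rows=[
    [0,0,-0.015,0,0,0],
    [0,0,-0.025,0,0,0],
    [0,0,-0.03,0,0,0],
    [0,0,-0.035,0,0,0],
    [0,0,-0.04,0,0,0],
  ],
)

```text
clock: 3.43
tcp_pos: [0.6248, -0.1095, 0.097]
orientation: [2.21, 2.231, 0.004]
contact_force: [-0.7, 1.7, 6.5]
grip_width: -0.0001
gripper_force: 3.2
```

>>> step_arm(
  rows=[
    [0,0,-0.008,0,0,0],
    [0,0,-0.016,0,0,0],
    [0,0,-0.024,0,0,0],
    [0,0,-0.03,0,0,0],
    [0,0,-0.033,0,0,0],
  ],
)

```text
clock: 3.85
tcp_pos: [0.625, -0.1095, 0.0779]
orientation: [2.211, 2.231, 0.004]
contact_force: [-8.0, 3.2, 28.3]
grip_width: -0.0001
gripper_force: 13.7
```

>>> step_arm(
  rows=[
    [0,0,-0.003,0,0,0],
    [0,0,-0.003,0,0,0],
  ],
)

```text
clock: 4.02
tcp_pos: [0.625, -0.1095, 0.0779]
orientation: [2.212, 2.231, 0.006]
contact_force: [-7.9, 5.1, 26.6]
grip_width: -0.0001
gripper_force: 13.3
```

The press reached the hard stop: z = 0.078 with 27 N. I release it and look at the outlet.

>>> step_arm(
  rows=[
    [0,0,0.02,0,0,0],
    [0,0,0.05,0,0,0],
    [0,0,0.1,0,0,0],
    [0,0,0.15,0,0,0],
    [0,0,0.18,0,0,0],
  ],
)

```text
clock: 4.43
tcp_pos: [0.6248, -0.1106, 0.1856]
orientation: [2.21, 2.228, 0.004]
contact_force: [0.7, 0.0, 0.5]
grip_width: 0.0001
gripper_force: 0.0
```

>>> step_arm(
  rows=[
    [-0.1,-0.05,0,0,0,0],
    [-0.17,-0.13,0,0,0,0],
    [-0.17,-0.13,0,0,0,0],
    [-0.17,-0.13,0,0,0,0],
    [-0.17,-0.13,0,0,0,0],
  ],
  jaw=0.8,
)

```text
clock: 4.85
tcp_pos: [0.5194, -0.191, 0.1829]
orientation: [2.218, 2.224, 0.001]
contact_force: [0.7, 0.2, 0.2]
grip_width: 0.0171
gripper_force: 0.0
```

```bash
python3 - <<'E'
from h import *
eyes.grab_frame("wrist")
ct=cam("wrist"); o=r.get_obs(); print(o["tcp_pos"],o["orientation"],o["grip_width"],o["contact_force"]); im=eyes.grab_frame("wrist")
for c,s in blobs(im,(50,100,60),(75,255,255),200): print("green",c,s,unp(ct,c,0))
for c,s in blobs(im,(18,110,60),(32,255,255),60): print("brass",c,s,unp(ct,c,0.006))
P=proj(ct,(.523,-.11,.006)); print(P)
cv2.imwrite("pics/w3.png",im[:,:,::-1])
E
```

```text
[ 0.5213094  -0.18902895  0.18276399] [2.21435879e+00 2.22748041e+00 2.13857854e-03] 0.01674602088522514 [-0.22054548  0.66376458  0.18001343]
brass [276.1  97. ] [261  81  31  33 810] [ 0.52487484 -0.10749752  0.006     ]
brass [333.7  98.1] [318  81  32  35 866] [ 0.57253471 -0.10789731  0.006     ]
[273.80148487 100.1412546 ]
```

View pics/w3.png

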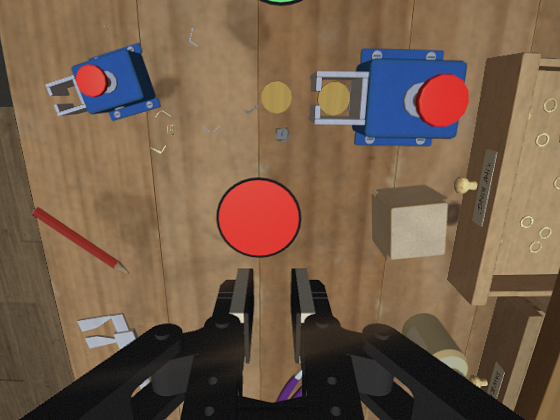

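The wrist view shows one blank out at (276,97), which is about (0.525,-0.1075). The next blank is in the magazine at (334,98), the plunger is up, and there is a bit of litter at (282,133). I lower the partly closed fingertips behind the blank to use as a cradle.

>>> step_arm(
  rows=[
    [0.0035,0.03,-0.06,0,0,0],
    [0.0035,0.06,-0.12,0,0,0],
    [0.0035,0.06,-0.18,0,0,0],
    [0.0035,0.06,-0.235,0,0,0],
    [0.0035,0.06,-0.255,0,0,0],
  ],
  jaw=0.83,
)

```text
clock: 5.37
tcp_pos: [0.5226, -0.1494, 0.0248]
orientation: [-2.204, -2.231, 0.004]
contact_force: [0.0, 0.7, -0.6]
grip_width: 0.0146
gripper_force: 0.0
```

>>> step_arm(
  rows=[
    [0,0,-0.01,0,0,0],
    [0,0,-0.017,0,0,0],
    [0,0,-0.024,0,0,0],
    [0,0,-0.024,0,0,0],
  ],
)

```text
clock: 5.7
tcp_pos: [0.5247, -0.1527, 0.0154]
orientation: [2.212, 2.229, 0.002]
contact_force: [0.3, -0.8, 0.2]
grip_width: 0.015
gripper_force: 0.0
```

>>> step_arm(
  rows=[
    [0,0.01,0,0,0,0],
    [0,0.02,0,0,0,0],
    [0,0.03,0,0,0,0],
    [0,0.04,0,0,0,0],
    [0,0.05,0,0,0,0],
  ],
)

```text
clock: 6.12
tcp_pos: [0.5245, -0.1315, 0.016]
orientation: [2.213, 2.211, -0.007]
contact_force: [0.6, -36.8, -6.9]
grip_width: 0.0147
gripper_force: 18.2
```

>>> step_arm(
  rows=[
    [0,0.01,0,0,0,0],
    [0,0.02,0,0,0,0],
    [0,0.03,0,0,0,0],
    [0,0.04,0,0,0,0],
    [0,0.05,0,0,0,0],
  ],
)

```text
clock: 6.53
tcp_pos: [0.5226, -0.0999, 0.0166]
orientation: [2.218, 2.215, -0.006]
contact_force: [-12.6, -18.0, 22.2]
grip_width: 0.0148
gripper_force: 15.6
```

```bash
cat > look.py <<'E'
from h import *
eyes.grab_frame("wrist")
ct=cam("wrist"); o=r.get_obs(); print(o["clock"],o["tcp_pos"],o["contact_force"]); im=eyes.grab_frame("wrist")
for c,s in blobs(im,(50,100,60),(75,255,255),200): print("green",c,s,unp(ct,c,0))
for c,s in blobs(im,(18,110,60),(32,255,255),100): print("brass",c,s,unp(ct,c,0.006))
cv2.imwrite("pics/w4.png",im[:,:,::-1])
E
python3 look.py
```

```text
6.5833 [ 0.52241713 -0.09862075  0.01662692] [-11.43834899 -15.31413575  21.65846168]
green [285.6  64.7] [  184     0   201   148 23813] [ 0.52782439 -0.00472     0.        ]
brass [272.  244.5] [ 243  215   60   59 2669] [ 0.52270552 -0.07654479  0.006     ]
```

View pics/w4.png

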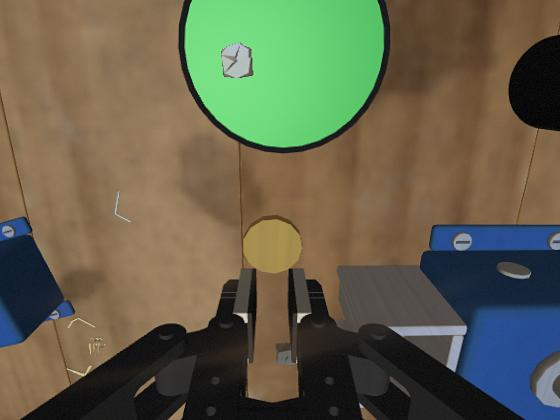

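```bash
python3 - <<'E'
from h import *
ct=cam("wrist"); o=r.get_obs(); print(o["tcp_pos"],o["contact_force"],o["moment"],o["joints"])
print(unp(ct,(285,352),0),unp(ct,(285,352),.005)); print(unp(ct,(283,64),0),unp(ct,(325,285),.004),unp(ct,(340,267),0))
E
```

```text
[ 0.52242789 -0.09861595  0.01668311] [-10.81809581 -14.16534159  21.31578842] [-2.76465299  1.27075379 -0.43495127] [-0.29212661  0.63090791  0.46140418  2.07626996 -0.51900544  0.5443243
  0.54390779]
[ 0.52939517 -0.13871435  0.        ] [ 0.5291462  -0.13441993  0.005     ]
[ 0.52679195 -0.00445267  0.        ] [ 0.54684223 -0.09758366  0.004     ] [ 0.55394578 -0.09053538  0.        ]
```

The litter hasn't moved. The side load probably comes from the knuckle brushing the magazine, so I ease off towards -x and continue.

>>> step_arm(
  rows=[
    [-0.004,0,0,0,0,0],
    [-0.008,0,0,0,0,0],
    [-0.008,0,0,0,0,0],
  ],
)

```text
clock: 6.88
tcp_pos: [0.5193, -0.0934, 0.0157]
orientation: [2.213, 2.227, 0.001]
contact_force: [-1.3, -5.3, 7.5]
grip_width: 0.0142
gripper_force: 3.6
```

>>> step_arm(
  rows=[
    [-0.003,0.005,0,0,0,0],
    [-0.003,0.013,0,0,0,0],
    [-0.003,0.021,0,0,0,0],
    [-0.003,0.03,0,0,0,0],
    [-0.003,0.038,0,0,0,0],
  ],
)

```text
clock: 7.3
tcp_pos: [0.5172, -0.0684, 0.0144]
orientation: [-2.211, -2.231, -0.0]
contact_force: [-0.1, -0.9, 1.4]
grip_width: 0.0149
gripper_force: 0.9
```

```bash
python3 look.py
```

```text
7.35 [ 0.51721532 -0.06746626  0.01440716] [-0.26240914  1.5896524   3.27836404]
green [299.7 124.2] [  204    28   190   194 27829] [0.52759722 0.00463783 0.        ]
brass [271.5 246.2] [ 242  217   61   59 2725] [ 0.51703054 -0.04520328  0.006     ]
```

>>> step_arm(
  rows=[
    [0.002,0.008,0.001,0,0,0],
    [0.005,0.016,0.002,0,0,0],
    [0.008,0.024,0.002,0,0,0],
    [0.011,0.033,0.002,0,0,0],
    [0.014,0.042,0.002,0,0,0],
  ],
)

```text
clock: 7.82
tcp_pos: [0.5257, -0.0437, 0.0157]
orientation: [-2.212, -2.23, -0.0]
contact_force: [-0.4, -0.6, 0.0]
grip_width: 0.0147
gripper_force: 0.1
```

>>> step_arm(
  rows=[
    [0.001,0.009,0,0,0,0],
    [0.002,0.018,0,0,0,0],
    [0.002,0.026,0,0,0,0],
    [0.002,0.033,0,0,0,0],
    [0.002,0.035,0,0,0,0],
  ],
)

```text
clock: 8.23
tcp_pos: [0.5266, -0.0225, 0.0157]
orientation: [-2.211, -2.231, -0.0]
contact_force: [-0.6, 0.1, -0.6]
grip_width: 0.0147
gripper_force: 0.1
```

```bash
python3 look.py
```

```text
8.2833 [ 0.5265677  -0.02262241  0.01570339] [0.65714051 0.16960429 0.50530971]
green [275.3 219.5] [  188   150   171   159 16156] [0.5279685  0.00903272 0.        ]
brass [271.7 244.2] [ 243  216   59   57 2547] [ 5.26495983e-01 -4.17045894e-06  6.00000000e-03]
```

>>> step_arm(
  rows=[
    [0,-0.01,0,0,0,0],
    [0,-0.03,0,0,0,0],
    [-0.01,-0.04,0.02,0,0,0],
    [-0.02,-0.04,0.08,0,0,0],
    [-0.02,-0.04,0.14,0,0,0],
  ],
)

```text
clock: 8.75
tcp_pos: [0.5118, -0.0502, 0.0995]
orientation: [-2.215, -2.224, 0.007]
contact_force: [0.8, 0.7, 0.1]
grip_width: 0.0147
gripper_force: 0.0
```

>>> step_arm(
  rows=[
    [0,-0.04,0.06,0,0,0],
    [0,-0.06,0.1,0,0,0],
    [0,-0.06,0.14,0,0,0],
    [0,-0.06,0.14,0,0,0],
    [0,-0.06,0.14,0,0,0],
  ],
)

```text
clock: 9.17
tcp_pos: [0.5152, -0.0851, 0.185]
orientation: [2.214, 2.227, 0.004]
contact_force: [-0.1, 0.2, -0.1]
grip_width: 0.0145
gripper_force: 0.0
```

```bash
python3 look.py
```

```text
9.2167 [ 0.51437588 -0.08438083  0.18377253] [-0.07253496 -0.00233276 -0.89136177]
green [287.9  89. ] [ 243   43   90   95 5723] [0.52763081 0.00361967 0.        ]
brass [286.7  94.4] [272  79  30  32 730] [ 0.52646159 -0.00073677  0.006     ]
brass [334.5 224.8] [321 217  27  18 395] [ 0.57326561 -0.11532082  0.006     ]
```

View pics/w4.png

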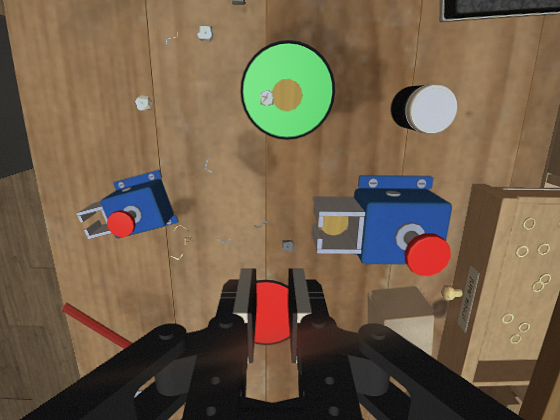

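The blank lies at (287,94), nearly in the middle of the green pad at (288,90). The plunger is up, the remaining blanks are in the magazine and the arm is clear.

```bash
python3 -c "
from bench import r
print(r.hand_in())"
```

```text
the job is handed in; nothing more can be done
None
```

I pressed the plunger once and pushed the fed blank to about 4 mm from the green pad's centre, then handed the job in at about 9 s; no verdict was returned. On the way the tool took loads of up to about 37 N beside the magazine, probably the finger brushing it. The last view showed the plunger up, blanks still in the magazine and the black jar in place; I did not check the pliers or re-measure the square jar.

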